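# Lock the printer's carriage for transport

### The arm

A 6-joint arm with a two-finger parallel gripper is mounted at the origin on the work surface. World frame = base frame: x ahead of the robot, y to its left, z up, the work surface at z = 0. Lengths are in m, angles in rad, forces in N, time in s.
With the tool pointing down it reaches from about 0.25 to 0.8 m from the base axis. Payload 3.9 kg.
Tool frame: the origin (TCP) lies midway between the tips of the shut fingers; the grasp point (between the pads) lies 19 mm behind it; z points along the fingers, y is the line along which they close (so a half turn about z gives the same grasp; the last joint's range is limited). The gripper opens to 85 mm and grips with 20 to 120 N. Pads are 22 mm wide; open, the fingers measure 114 mm over their backs; the gripper's body (76 mm by 85 mm) begins 54 mm behind the grasp point. The pads swing forward as they close: fully open they stand 13 mm farther back than shut.
Start: joints at [1.323, 0.26, -0.138, 1.173, 0, 1.571], TCP at [0.129, 0.509, 0.231] pointing down, gripper open.
Joint ranges: [-2.78, 2.78], [-0.83, 1.72], [-1.28, 1.37], [-1.9, 2.12], [-1.57, 1.48], [-3.14, 3.14]. Speed limits (rad/s): [2.57, 2.57, 3.14, 3.14, 3.14, 3.14].

### API

Orientations are given as a unit quaternion [x, y, z, w].
In Python, from station import env, optics gives the robot as it stands.
- The arm moves only by the tool move_arm, never from a script. Its argument "plan" is text: rows parted by semicolons, each of 6 numbers parted by spaces: the shift along the world's x, y, z in mm, then the turn, a rotation vector about the world's x, y, z in degrees. In form: dx dy dz rx ry rz; .... A call has 1 to 10 rows; each row is the pose to reach, as a shift and turn from the pose commanded when the call began; what a row does not reach only later rows make up. A row lasts 1/12 s, in which the tool goes at most 41.7 mm and 7.16 degrees, less where a joint would pass 70% of its speed; a pose out of reach is approached as far as the arm can. A call with a gripper value outside its range is refused whole. "grip" is the closure in counts, from 0 (fully open) to 255 (shut), set as the call begins (left out, the last holds). The fingers move at their own pace and stop on an object; "newtons" is the grip in N (left out, the last holds). Time passes only in rows, so rows that repeat a pose let the fingers close. It gives the time, the measured TCP pose, the force, the opening and the grip force at its end, in the units of the state.
- env.get_obs(): the state, without advancing time (a new reading comes with each control period).
- optics.get_image(name): name is "side" or "top" or "wrist"; returns (picture, depth): 400x640x3 uint8, blue, green, red; 400x640 float32, m along the optical axis (not along the pixel's ray), 0 where there is no reading.
- optics.camera_model(name): a dict with "intrinsics" (3x3 intrinsics, pixels), "pose" (4x4, takes a point from camera to world coordinates); the wrist camera has in their place "T_tool_cam" (4x4, takes a point from camera to tool coordinates, whose origin is the TCP and whose axes are the flange's). Camera axes: x right, y down, z forward; pixel columns grow to the right and rows downward; lengths in m; the calibration is good to about 2 mm. A picture is of the moment at which its call begins: read the wrist's pose just before it. camera_model takes no time and is no camera call.
- env.close_job(): hands the job in; it is judged then, once.
The state is a dict: "time_s": time; "joint_pos": joint angles; "joint_vel": joint speeds; "tau": joint torques, N m; "tool_pos": TCP position; "tcp_rot": TCP orientation; "ft_force": force on the tool from outside, world axes, zero at the start; "moment": the same for the moment, N m; "gripper_width": opening from 0.0 (shut) to 1.0 (fully open); "grip_force": force on a finger pad.
Only numpy, scipy, OpenCV 4.12 (cv2) and the standard library are available. Lean on these libraries where they do the work, as an engineer would, in place of code of your own. Each camera call takes 0.05 s, during which the arm holds its last target. There are 200 camera calls.

### The job

This printer is to be sent off, so lock its carriage: push the carriage along its rail until the hole in its front foot lies over the hole in the rail, put the transport screw (the one with the flat wing) down through both holes - you have to feel for the slot in the lower one - and turn it a quarter turn clockwise up to its stop, leaving it fully down on the foot. Leave the two round-headed screws and the other things on the desk where they are.

Things in the scene. Friction and masses are not known exactly. Their poses are not given: they have to be found in the camera images.
- printer: Black desktop inkjet, top cover off, 430 mm along y, 300 along x; origin at its underside's centre. Axes: x from its front (robot side) to its back, y along the rail, z up. Front wall 82 mm high at x = -150 to -132 mm. End housings 118 mm high, inner faces at y = +165 and -165 mm. Back wall 125 mm high, inner face at x = 120 mm. A 10 mm steel rod runs along y at x = 58, z = 100 mm.
- lock_hole (a point): Centre of the 28 mm round hole in the printer's front rail, on the rail's top face, at (-80, 50, 83) mm in the printer; the printer's axes. The rail is a flat steel strip, 50 mm wide along x, 330 mm along y. The hole is filled by a slotted bush (see lock_bush). The screw's flange lies 7.5 mm above this point when it is fully down.
- lock_bush (a point): Centre of the underside of the steel bush in that hole, 5 mm below the rail's top; the printer's axes, not the slot's. The bush's top is 0.5 mm below the rail's top. A slot 19 x 8 mm goes right through; its length lies across the rail (x), turned up to 0.5 rad either way. Below, stops let the screw's cross bar turn about 90 degrees clockwise seen from above, and 12 degrees the other way.
- carriage (a joint): Position of the black print-head carriage along the rail (m), positive toward the printer's +y; 0 when the hole in its foot is exactly over lock_hole. Travel -0.13 to +0.04; starts at -0.11 to -0.04. Slides with about 3 N of friction, stays where it is left, no catch or stop at 0.
- foot_hole (a point): Centre of the 20 mm round hole (1.5 mm chamfer) in the carriage's front foot, on the foot's top, 7.5 mm above the rail's top; the printer's axes, moves with the carriage. The foot is a flat black plate 6 mm thick, 60 mm along y, reaching 25 mm in front of the hole (-x) and 51 mm behind it, 1.5 mm clear of the rail.
- push_side (a point): On the -y side wall of the carriage's box, 40 mm above the rail's top, 95 mm behind the foot hole: push here toward +y. The printer's axes, moves with the carriage. The box is 100 mm along y, centred on the foot hole, from 50 to 155 mm behind it; flat side walls from 6 to 52 mm above the rail's top, cartridges in it to 58 mm. Open space beside it.
- screw: Transport screw, ~45 g, steel, grey flat wing. Origin: centre of the flange's underside; z up to the wing, x along the wing. Flange 26 mm wide, 3 thick; neck 9 wide to z = 9; wing 30 (x) by 9 to 10 (y), z = 9 to 36. Below: shoulder 16 wide to z = -6.5, stem 6 wide to -14, cross bar 16 (x) by 5 (y), z = -14 to -19. Same when turned half round. Starts upright, flange on the block, wing within 0.5 rad of the block's x.
- block: Drilled light-wood block fixed to the desk, 200 mm along its x, 60 mm along its y, 40 mm high; origin at the centre of its underside. Three holes of 21 mm, 32 mm deep, at x = -60, 0 and +60 mm hold three screws; which screw stands in which hole changes.
- knob_screw_a: Bystander: thumbscrew with a round knurled head 24 mm across, standing 19 mm above the block; origin at the underside of its flange.
- knob_screw_b: Bystander: thumbscrew with a round knurled head 27 mm across, standing 29 mm above the block; origin at the underside of its flange.
- tub: Bystander: clear plastic tub 100 x 140 x 45 mm; origin at the centre of its underside.
- cartridge: Bystander: black ink cartridge lying flat, 97 x 40 x 18 mm; origin at the centre of its underside.
- syringe: Bystander: refill syringe lying on the desk, 145 mm long; origin under its barrel.
- screwdriver: Bystander: screwdriver with a black handle, 200 mm long, lying on the desk; origin under its middle.
- ink_a: Bystander: dark ink bottle with a red cap, 48 mm across, 125 mm tall; origin at the centre of its underside.
- ink_b: Bystander: dark ink bottle with a yellow cap, 48 mm across, 125 mm tall; origin at the centre of its underside.
- ink_c: Bystander: dark ink bottle with a blue cap, 48 mm across, 125 mm tall; origin at the centre of its underside.

How it is judged:
By the outcome, as a careful person would: the job done as asked, in the order asked, and still so for the second after the job is handed in, with the robot touching nothing.
It also fails if it takes over 72 s, if anything falls off the work surface, if the arm or the gripper's body presses on something with over 40 N, if the wrist force passes 120 N, or if a joint passes its speed limit or range.

## Working session

There is one attempt and no reset: what is moved stays moved. The work goes in short steps, Python scripts to look and compute and a tool call to move; the robot and the scene stay as the last step left them, time stands still between calls to the robot, and variables do not carry over. Pictures are saved under pics/ and viewed, at most 10 in all, crops included, and the job is handed in when it is done.

Besides the shell and the picture viewer there is one more tool, called after "Request:" in YAML: its name, and indented under it one key for each argument. move_arm: Moves the arm, as the interface text tells. Its arguments: {"type":"object","properties":{"plan":{"type":"string"},"grip":{"type":"number"},"newtons":{"type":"number"}},"required":["plan"]}

```bash
mkdir -p pics; ls; cat > h.py <<'E'
import numpy as np, cv2
from station import env, optics
from scipy.spatial.transform import Rotation as R
def cam(n):
    o=env.get_obs(); im,d=optics.get_image(n); m=optics.camera_model(n); K=np.array(m["intrinsics"])
    if n=="wrist":
        T=np.eye(4);T[:3,:3]=R.from_quat(o["tcp_rot"]).as_matrix();T[:3,3]=o["tool_pos"];T=T@np.array(m["T_tool_cam"])
    else: T=np.array(m["pose"])
    return im,d,K,T
def ray(K,T,u,v,z):
    r=T[:3,:3]@np.linalg.solve(K,[u,v,1.]); return T[:3,3]+r*(z-T[2,3])/r[2]
def cloud(d,K,T):
    v,u=np.mgrid[:d.shape[0],:d.shape[1]]
    p=np.stack([(u-K[0,2])/K[0,0]*d,(v-K[1,2])/K[1,1]*d,d],-1)
    return p@T[:3,:3].T+T[:3,3]
E
python3 - <<'E'
from h import *
for n in("top","side"):
    im,d,K,T=cam(n); cv2.imwrite(f"pics/{n}0.png",im); np.savez(f"{n}0.npz",im=im,d=d,K=K,T=T); print(n,K[0,0],T.round(3).tolist(),(d>0).mean())
print(env.get_obs())
E
```

```text
pics
top 384.2387438337903 [[0.027, -0.985, 0.171, 0.381], [-1.0, -0.028, 0.0, 0.04], [0.004, -0.171, -0.985, 1.19], [0.0, 0.0, 0.0, 1.0]] 0.9959921875
side 456.26579182222395 [[0.919, -0.21, 0.333, 0.149], [-0.393, -0.539, 0.745, -0.848], [0.022, -0.816, -0.578, 0.775], [0.0, 0.0, 0.0, 1.0]] 0.99593359375
{'time_s': 0.1, 'joint_pos': array([ 1.32298158e+00,  2.60643742e-01, -1.39220143e-01,  1.17272855e+00,
        1.16637482e-05,  1.57080025e+00]), 'joint_vel': array([-0.00045978,  0.00186543,  0.00233618,  0.00184519,  0.00103238,
        0.00152862]), 'tau': array([ 1.17082396e-03, -4.06511199e+01,  2.54526168e+01,  1.00976360e-02,
        2.03289023e-04, -6.24544384e-06]), 'tool_pos': array([0.12862105, 0.50836772, 0.23054237]), 'tcp_rot': array([ 1.23592456e-01,  9.92332655e-01, -8.90446014e-04, -1.16776117e-04]), 'ft_force': array([ 0.45663155,  1.37370068, -0.2005099 ]), 'moment': array([0.01641315, 0.04593317, 0.05044507]), 'grip_force': 0.0, 'gripper_width': 0.9970449281106519}
```

View pics/top0.png

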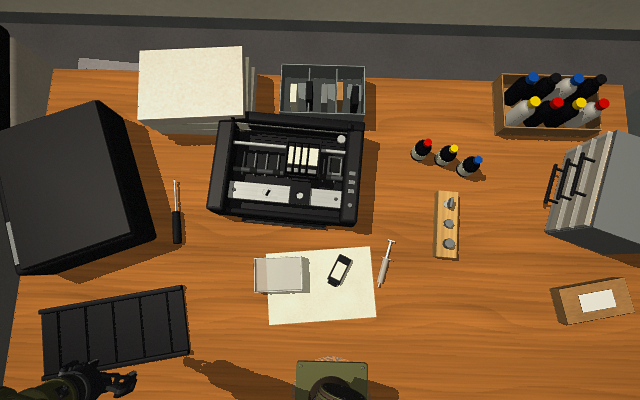

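View pics/side0.png

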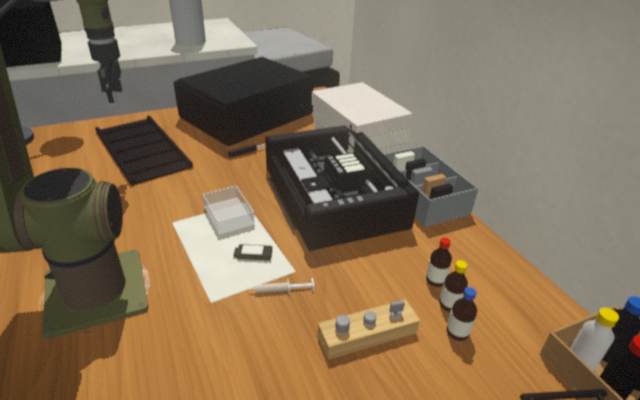

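The top view shows the block at about (447,225), with the winged screw in its upper hole (450,203). The printer is at (290,170), with the lock hole in the white rail near (268,193) and the carriage to the right of it at about (303,160).

```bash
python3 - <<'E'
from h import *
f=np.load("top0.npz"); im,d,K,T=[f[k] for k in("im","d","K","T")]
a=cv2.resize(im[105:235,205:375],None,fx=4.4,fy=4.4,interpolation=cv2.INTER_CUBIC)[:, :]
cv2.imwrite("pics/cropA.png",a)
P=cloud(d,K,T)
# block top: z 0.03-0.05
def rect(mask,z,name):
    n,l,s,c=cv2.connectedComponentsWithStats(mask.astype(np.uint8))
    i=1+s[1:,4].argmax(); ys,xs=np.where(l==i)
    w=np.array([ray(K,T,x,y,z)[:2] for x,y in zip(xs,ys)])*1000
    print(name,s[i],cv2.minAreaRect(w.astype(np.float32)))
sub=np.zeros(d.shape,bool); sub[180:270,420:470]=1
zz=P[...,2]; print("block z",np.median(zz[215:220,437:442]), "screw z", zz[195:212,443:457].max(), "desk",np.median(zz[270:290,440:460]))
rect(sub&(zz>.025)&(zz<.05),.04,"block")
k=sub&(zz>.05); n,l,s,c=cv2.connectedComponentsWithStats(k.astype(np.uint8))
for i in range(1,n): print(s[i],c[i],ray(K,T,*c[i],.07), zz[l==i].max())
# rail: bright, low z
hsv=cv2.cvtColor(im,cv2.COLOR_BGR2HSV)
sub[:]=0; sub[170:215,225:345]=1
m=sub&(hsv[...,2]>130)&(hsv[...,1]<60)
print("rail z",np.median(zz[m]))
rect(cv2.morphologyEx(m.astype(np.uint8),cv2.MORPH_CLOSE,np.ones((3,3)))>0,.083,"rail")
sub[:]=0; sub[105:240,200:380]=1
rect(sub&(zz>.1),.118,"printer hi")
E
```

```text
block z 0.03938631824218786 screw z 0.07935946112798975 desk -0.0005420605705718229
block [ 434  190   24   68 1220] ((512.042724609375, -332.66473388671875), (65.40542602539062, 200.3524169921875), 86.42493438720703)
[463 186   1   1   1] [463. 186.] [ 0.62168146 -0.37652944  0.07      ] 1.189833003934748
[438 195   1   1   1] [438. 195.] [ 0.59231867 -0.30134639  0.07      ] 1.189833003934748
[440 195   1   1   1] [440. 195.] [ 0.59248585 -0.30728293  0.07      ] 1.189833003934748
[447 198   7  10  51] [450.01960784 202.58823529] [ 0.57050806 -0.33635986  0.07      ] 0.07935946112798975
[442 200   1   1   1] [442. 200.] [ 0.577605   -0.31283265  0.07      ] 1.189833003934748
[427 202   1   1   1] [427. 202.] [ 0.57035876 -0.26829944  0.07      ] 1.189833003934748
[421 204   1   1   1] [421. 204.] [ 0.5638741  -0.25045417  0.07      ] 1.189833003934748
[445 219   9   9  60] [448.51666667 222.81666667] [ 0.51031991 -0.33019391  0.07      ] 0.06653088095936388
[456 219   1   1   1] [456. 219.] [ 0.52218213 -0.35249682  0.07      ] 1.189833003934748
[429 232   1   1   1] [429. 232.] [ 0.48182917 -0.27244645  0.07      ] 1.189833003934748
[443 238  12  10  88] [448.375      242.79545455] [ 0.45204151 -0.32811462  0.07      ] 0.07319300213524671
[463 241   1   1   1] [463. 241.] [ 0.45841064 -0.37080594  0.07      ] 1.189833003934748
[435 245   1   1   1] [435. 245.] [ 0.44460464 -0.28910742  0.07      ] 1.189833003934748
[420 252   1   1   1] [420. 252.] [ 0.42328514 -0.24525839  0.07      ] 1.189833003934748
[432 267   1   1   1] [432. 267.] [ 0.3815294  -0.27906341  0.07      ] 1.189833003934748
rail z 0.08303433445220776
rail [233 181  57  22 935] ((585.14501953125, 221.3703155517578), (164.2186737060547, 49.866294860839844), 86.07501220703125)
printer hi [ 200  105  165  119 7261] ((670.6588745117188, 176.102294921875), (487.64263916015625, 320.37908935546875), 86.17395782470703)
```

View pics/cropA.png

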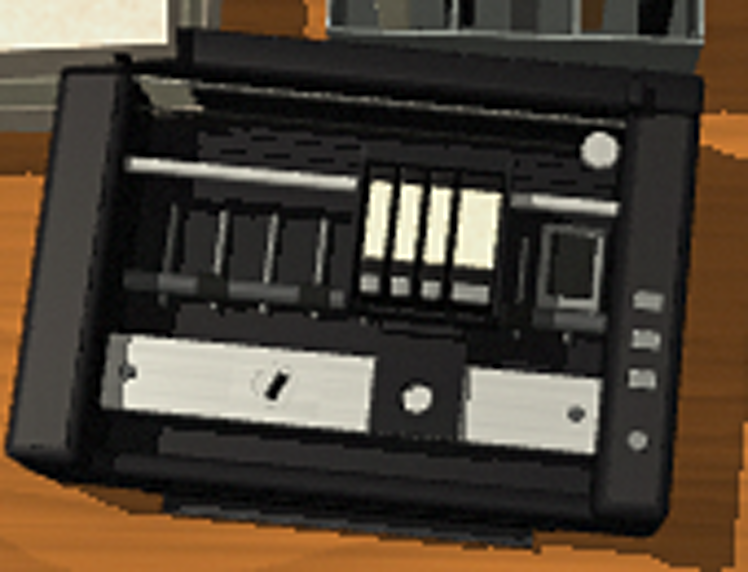

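The crop shows the slotted lock hole at pixel (267.5,192.7) and the foot hole at (299.8,195.5). The carriage box lies to the right, with open space between it and the end housing.

```bash
python3 - <<'E'
from h import *
f=np.load("top0.npz"); K,T=f["K"],f["T"]
L=ray(K,T,267.5,192.7,.083); F=ray(K,T,299.8,195.5,.0905)
print("L",L,"F",F,F-L, "ang",np.degrees(np.arctan2((L-F)[0],(L-F)[1])))
a=np.radians(-3.8); ex=np.array([np.cos(a),np.sin(a)]); ey=np.array([-ex[1],ex[0]])
print("push pt",F[:2]+.095*ex-.05*ey, "center",L[:2]+.08*ex-.05*ey)
print(np.array(optics.camera_model("wrist")["T_tool_cam"]).round(3),optics.camera_model("wrist")["intrinsics"])
f=np.load("side0.npz"); im=f["im"]; cv2.imwrite("pics/sideblk.png",cv2.resize(im[120:360,260:480],None,fx=2.5,fy=2.5,interpolation=cv2.INTER_CUBIC))
E
```

```text
L [0.58264334 0.20216809 0.083     ] F [0.5756539  0.10689031 0.0905    ] [-0.00698944 -0.09527779  0.0075    ] ang 4.195621728815442
push pt [0.66713135 0.05070421] center [0.65915377 0.14697611]
[[-0.001 -0.964 -0.265  0.066]
 [ 1.    -0.001  0.     0.   ]
 [-0.    -0.265  0.964 -0.142]
 [ 0.     0.     0.     1.   ]] [[317.21249282   0.         320.77087071]
 [  0.         317.21249282 202.64461401]
 [  0.           0.           1.        ]]
```

Request:
move_arm:
  plan: "30 -27 10 0 0 2; 58 -53 30 0 0 4; 87 -80 40 0 0 6; 116 -106 40 0 0 8; 145 -133 40 0 0 10; 174 -160 40 0 0 10; 203 -187 40 0 0 10; 232 -214 40 0 0 10; 261 -240 40 0 0 10; 269 -245 40 0 0 10"
  grip: 255
  newtons: 40

```text
time_s: 0.93
tool_pos: [0.4008, 0.2603, 0.2709]
tcp_rot: [0.039, 0.999, -0.001, 0.001]
ft_force: [-0.0, 0.7, 1.0]
gripper_width: -0.004
grip_force: 0.0
```

Request:
move_arm:
  plan: "29 -27 0 0 0 0; 58 -54 0 0 0 0; 87 -81 0 0 0 0; 116 -108 0 0 0 0; 145 -135 0 0 0 0; 174 -162 0 0 0 0; 203 -189 0 0 0 0; 232 -216 0 0 0 0; 261 -240 0 0 0 0; 265 -242 0 0 0 0"

```text
time_s: 1.77
tool_pos: [0.6666, 0.0178, 0.2689]
tcp_rot: [0.039, 0.999, -0.001, 0.0]
ft_force: [1.0, 0.6, -0.7]
gripper_width: -0.002
grip_force: 0.0
```

```bash
python3 - <<'E'
from h import *
im,d,K,T=cam("wrist"); cv2.imwrite("pics/w1.png",im); np.savez("w1.npz",im=im,d=d,K=K,T=T); print(env.get_obs()["tool_pos"])
E
```

```text
[0.66519502 0.01945747 0.26898106]
```

View pics/w1.png

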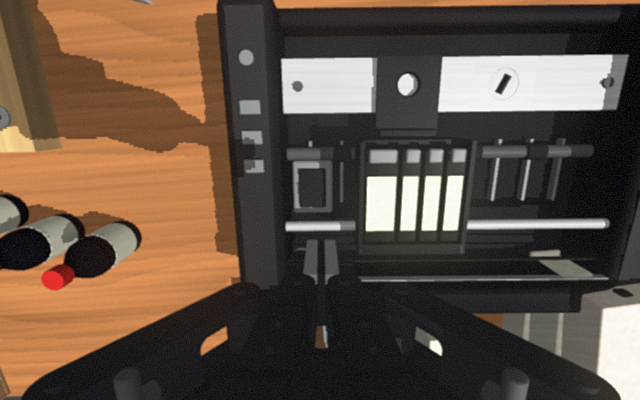

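The wrist view shows the foot hole at (407,85), the lock bush at (504,83) with its slot tilted, and the fingers over the gap beside the box. Measuring those from this view.

```bash
cat > hole.py <<'E'
from h import *
def meas(f,ub,z,dark=True,pr=""):
    im,K,T=f["im"],f["K"],f["T"]; x0,x1,y0,y1=ub
    g=cv2.cvtColor(im,cv2.COLOR_BGR2GRAY)[y0:y1,x0:x1]
    t,m=cv2.threshold(g,0,255,(cv2.THRESH_BINARY_INV if dark else cv2.THRESH_BINARY)+cv2.THRESH_OTSU)
    n,l,s,c=cv2.connectedComponentsWithStats(m); i=1+s[1:,4].argmax()
    ys,xs=np.where(l==i); w=np.array([ray(K,T,x+x0,y+y0,z)[:2] for x,y in zip(xs,ys)])*1000
    C=np.cov(w.T); ev,V=np.linalg.eigh(C); v=V[:,1]*np.sign(V[0,1])
    print(pr,"px",c[i]+[x0,y0],"mean",w.mean(0).round(1),"major deg from x",np.degrees(np.arctan2(v[1],v[0])).round(1),"len",np.sqrt(12*ev).round(1)); return w.mean(0)
E
python3 - <<'E'
from hole import *
f=np.load("w1.npz")
L=meas(f,(488,522,66,100),.0825,True,"slot"); F=meas(f,(392,422,68,102),.0905,False,"foot")
a=np.arctan2((L-F)[0],(L-F)[1]); print(np.degrees(a),np.linalg.norm(L-F))
# rail edges tilt
im,K,T=f["im"],f["K"],f["T"]; g=cv2.cvtColor(im,cv2.COLOR_BGR2GRAY)
for r0,r1 in((45,70),(98,120)):
    e=[]
    for u in list(range(460,485,3))+list(range(530,600,3)):
        col=np.abs(np.diff(g[r0:r1,u].astype(int))); e.append(ray(K,T,u,r0+col.argmax()+.5,.083)[:2])
    e=np.array(e); p=np.polyfit(e[:,1],e[:,0],1); print("edge",np.degrees(np.arctan(p[0])),np.polyval(p,.2)*1000)
z=cloud(f["d"],K,T); print("rail z",np.median(z[85:100,540:580,2]),"foot z",np.median(z[105:120,385:430,2]),"carr side y",ray(K,T,360,235,.135),ray(K,T,277,200,.118))
E
```

```text
slot px [502.83333333  83.40666667] mean [584.8 201.4] major deg from x -28.6 len [ 7.3 18.2]
foot px [405.58181818  84.05454545] mean [578.5 105.2] major deg from x -8.4 len [13.4 16.7]
3.736177094564118 96.42330037339508
edge 3.921877905610894 559.6438831389167
edge 3.7125841261739847 610.6467821891297
rail z 0.08227986193229678 foot z 0.08978233841694416 carr side y [0.71024684 0.05069036 0.135     ] [ 0.67516418 -0.02500934  0.118     ]
```

Request:
move_arm:
  plan: "0 0 -30 0 0 0; 0 0 -65 0 0 0; 0 0 -100 0 0 0; 0 0 -130 0 0 0; 0 0 -145 0 0 0; 0 0 -150 0 0 0; 0 0 -150 0 0 0; 0.5 8 -150 0 0 0; 1 14 -150 0 0 0; 1 18 -150 0 0 0"

```text
time_s: 2.65
tool_pos: [0.6652, 0.0406, 0.1234]
tcp_rot: [0.036, 0.999, -0.001, 0.002]
ft_force: [0.6, -4.4, -0.1]
gripper_width: 0.005
grip_force: 1.7
```

Request:
move_arm:
  plan: "0.6 9 0 0 0 0; 1.2 18 0 0 0 0; 1.8 27 0 0 0 0; 2.4 36 0 0 0 0; 3 45 0 0 0 0; 3.6 54 0 0 0 0; 4.2 63 0 0 0 0; 4.7 70 0 0 0 0; 5.1 76 0 0 0 0; 5.1 76 0 0 0 0"

```text
time_s: 3.48
tool_pos: [0.6686, 0.1181, 0.1209]
tcp_rot: [0.036, 0.999, 0.001, -0.0]
ft_force: [-0.3, 0.9, -0.1]
gripper_width: 0.001
grip_force: 0.0
```

```bash
python3 - <<'E'
from h import *
o=env.get_obs(); print(o["tool_pos"],o["ft_force"],o["time_s"])
im,d,K,T=cam("wrist"); cv2.imwrite("pics/w2.png",im); np.savez("w2.npz",im=im,d=d,K=K,T=T)
E
```

```text
[0.66857197 0.11805542 0.12090257] [-0.2672894   0.93145482 -0.14681197] 3.4833
```

View pics/w2.png

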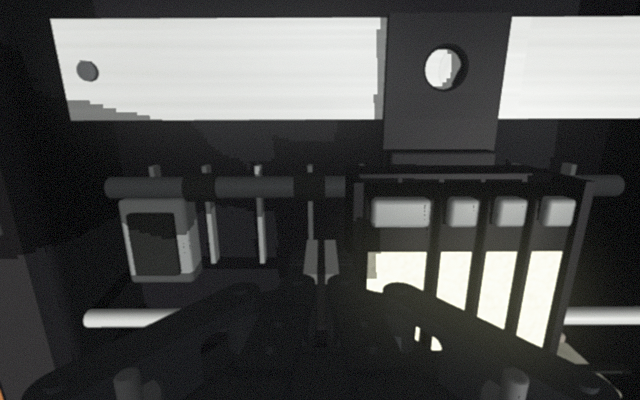

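The foot hole is at about (446,68), and the bush's dark edge is starting to show at its right side.

```bash
cat >> hole.py <<'E'
def circ(f,u,v,r,z=.0905):
    g=cv2.cvtColor(f["im"],cv2.COLOR_BGR2GRAY)
    p=[]
    for a in np.arange(0,2*np.pi,.1):
        rr=np.arange(r*.6,r*1.35,.25); xs=(u+rr*np.cos(a)).astype(np.float32)[None]; ys=(v+rr*np.sin(a)).astype(np.float32)[None]
        q=cv2.GaussianBlur(cv2.remap(g,xs,ys,cv2.INTER_LINEAR),(9,1),0)[0].astype(float)
        k=np.gradient(q).argmin(); p.append([xs[0,k],ys[0,k]])
    w=np.array([ray(f["K"],f["T"],*q,z)[:2] for q in p])*1000
    k=np.ones(len(w),bool)
    for _ in range(4):
        s=np.linalg.lstsq(np.c_[2*w[k],np.ones(k.sum())],(w[k]**2).sum(1),rcond=None)[0]; R_=np.sqrt(s[2]+s[0]**2+s[1]**2)
        e=abs(np.hypot(*(w-s[:2]).T)-R_); k=e<max(1,1.5*np.median(e))
    print("circle",s[:2].round(1),"R",R_.round(1),k.sum(),len(w)); return s[:2]
E
python3 - <<'E'
from hole import *
f=np.load("w2.npz"); F=circ(f,446,68,22); print(ray(f["K"],f["T"],446,68,.0905))
print("finger->foot dy", F[1]-118.05)
f=np.load("w1.npz"); circ(f,407,85,10)
E
```

```text
circle [584.1 185.8] R 9.0 56 63
[0.58422074 0.18771083 0.0905    ]
finger->foot dy 67.76961079900953
circle [578.2 105.2] R 8.4 46 63
```

Request:
move_arm:
  plan: "0.2 3 0 0 0 0; 0.4 6 0 0 0 0; 0.6 9 0 0 0 0; 0.7 11 0 0 0 0; 0.8 12 0 0 0 0; 0.8 12.5 0 0 0 0; 0.8 12.5 0 0 0 0"

```text
time_s: 4.12
tool_pos: [0.6691, 0.1285, 0.1209]
tcp_rot: [0.037, 0.999, -0.0, -0.001]
ft_force: [-0.9, -2.8, -2.1]
gripper_width: -0.001
grip_force: 1.3
```

```bash
python3 - <<'E'
from hole import *
o=env.get_obs(); print(o["tool_pos"],o["ft_force"],o["time_s"])
im,d,K,T=cam("wrist"); f=dict(im=im,d=d,K=K,T=T); np.savez("w3.npz",**f)
circ(f,446,68,22)
cv2.imwrite("pics/w3.png",cv2.resize(im[20:120,380:520],None,fx=5,fy=5,interpolation=cv2.INTER_CUBIC))
E
```

```text
[0.66910196 0.12845989 0.12085316] [-0.91010681 -2.84588901 -2.12740905] 4.1167
circle [585.1 196.1] R 9.3 63 63
```

View pics/w3.png

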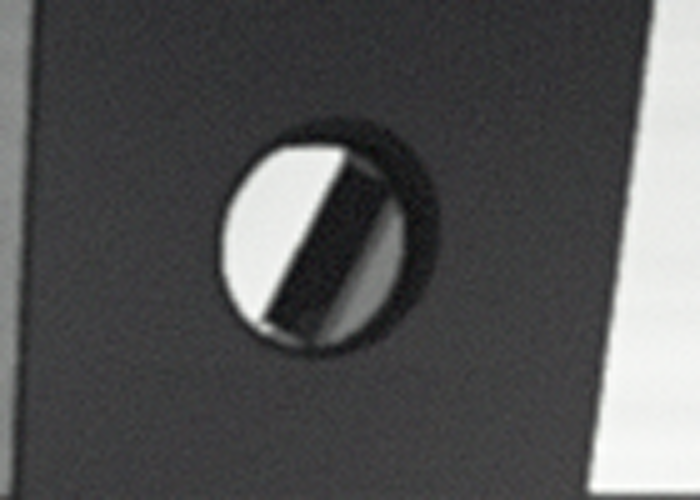

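The foot hole's rim is centred at about crop (328,235), i.e. pixel (445.6,67). The slot shows inside it, centred at about crop (328,248), i.e. pixel (445.6,69.6).

```bash
python3 - <<'E'
from hole import *
f=np.load("w3.npz"); K,T=f["K"],f["T"]
q=lambda x,y,z:(ray(K,T,380+x/5-.4,20+y/5-.4,z)*1000).round(1)
print("F",q(328,235,.0905),"S",q(328,248,.0825)); a=q(345,155,.0825);b=q(265,320,.0825);print(a,b,np.degrees(np.arctan2((a-b)[1],(a-b)[0])))
print("y lims",q(215,235,.0905),q(440,235,.0905))
E
```

```text
F [584.2 197.7  90.5] S [584.6 200.8  82.5]
[575.6 202.3  82.5] [591.3 194.2  82.5] 152.7097245238626
y lims [583.3 186.4  90.5] [585.  209.   90.5]
```

Request:
move_arm:
  plan: "0 1 0 0 0 0; 0.1 2 0 0 0 0; 0.2 3 0 0 0 0; 0.2 3.1 0 0 0 0; 0.2 3.1 0 0 0 0"

```text
time_s: 4.58
tool_pos: [0.6699, 0.1317, 0.1213]
tcp_rot: [0.037, 0.999, 0.0, 0.0]
ft_force: [-1.4, -2.9, -0.9]
gripper_width: 0.001
grip_force: 1.3
```

```bash
python3 - <<'E'
from hole import *
o=env.get_obs(); print(o["tool_pos"],o["ft_force"],o["time_s"])
E
```

```text
[0.66991397 0.13172457 0.12134865] [-1.37897856 -2.85800295 -0.92515714] 4.5833
```

Request:
move_arm:
  plan: "-1 -10 0 0 0 0; -1 -15 20 0 0 0; -1 -15 60 0 0 0; -1 -15 100 0 0 0; -1 -15 135 0 0 0; -25 5 140 0 0 0; -50 30 140 0 0 0; -75 50 140 0 0 0; -95 66 140 0 0 0; -100 68 140 0 0 0"

```text
time_s: 5.42
tool_pos: [0.5676, 0.2025, 0.2629]
tcp_rot: [0.035, 0.999, 0.002, 0.001]
ft_force: [0.3, -0.8, 0.7]
gripper_width: -0.002
grip_force: 0.0
```

Request:
move_arm:
  plan: "0 0 0 0 0 0; 0 0 0 0 0 0"
  grip: 0

```text
time_s: 5.58
tool_pos: [0.5707, 0.1997, 0.2622]
tcp_rot: [0.036, 0.999, 0.001, 0.001]
ft_force: [0.1, -0.5, 0.7]
gripper_width: 0.271
grip_force: 0.0
```

```bash
python3 - <<'E'
from hole import *
o=env.get_obs(); print(o["tool_pos"],o["time_s"])
im,d,K,T=cam("wrist"); f=dict(im=im,d=d,K=K,T=T); np.savez("w4.npz",**f)
c=np.linalg.inv(T)@[.5846,.2012,.0905,1]; u,v=(K@c[:3]/c[2])[:2]; print(u,v)
circ(f,u,v,10); u,v=int(u),int(v); meas(f,(u-11,u+11,v-11,v+11),.0825,True,"slot")
cv2.imwrite("pics/w4.png",cv2.resize(im[v-30:v+30,u-40:u+40],None,fx=8,fy=8,interpolation=cv2.INTER_CUBIC)); print(u,v)
E
```

```text
[0.57070313 0.19971938 0.26215259] 5.5833
322.8750792665829 196.1519925184946
circle [583.8 201. ] R 9.5 58 63
slot px [321.44444444 195.8245614 ] mean [586.2 199.6] major deg from x -15.7 len [23.6 26.6]
322 196
```

View pics/w4.png

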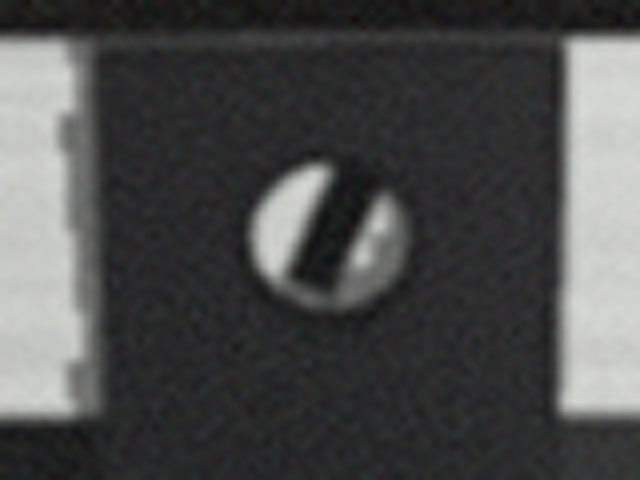

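The lock slot is now visible through the foot hole: hole centre at about crop (330,233), slot centre at about (335,228). The two agree within about 0.7 mm, so the carriage is in place. Next, the screw.

Request:
move_arm:
  plan: "0 -38 0 0 0 0; -2 -76 0 0 0 0; -4 -114 0 0 0 0; -6 -152 -5 0 0 0; -8 -190 -10 0 0 0; -10 -228 -15 0 0 0; -12 -266 -20 0 0 0; -12 -304 -22 0 0 0; -12 -342 -22 0 0 0; -12 -380 -22 0 0 0"

```text
time_s: 6.47
tool_pos: [0.5581, -0.1839, 0.239]
tcp_rot: [0.038, 0.999, -0.0, 0.0]
ft_force: [0.7, -0.2, 0.5]
gripper_width: 1.001
grip_force: 0.0
```

Request:
move_arm:
  plan: "0 -38 0 0 0 0; 0 -76 0 0 0 0; 0 -114 0 0 0 0; 0 -145 0 0 0 0; 0 -156 0 0 0 0; 0 -156 0 0 0 0; 0 -156 0 0 0 0"

```text
time_s: 7.05
tool_pos: [0.5577, -0.3374, 0.2386]
tcp_rot: [0.038, 0.999, 0.001, -0.0]
ft_force: [-0.2, 0.3, 1.1]
gripper_width: 0.998
grip_force: 0.0
```

```bash
python3 - <<'E'
from hole import *
f=np.load("w4.npz"); q=lambda x,y,z:(ray(f["K"],f["T"],322-40+x/8-.44,196-30+y/8-.44,z)*1000).round(1)
print("S",q(335,228,.0825),"F",q(330,233,.0905))
t=np.load("top0.npz"); print("ink",ray(t["K"],t["T"],427,142,.125),ray(t["K"],t["T"],453,148,.125),ray(t["K"],t["T"],478,160,.125))
o=env.get_obs(); print(o["tool_pos"],o["time_s"])
im,d,K,T=cam("wrist"); f=dict(im=im,d=d,K=K,T=T); np.savez("w5.npz",**f)
cv2.imwrite("pics/w5.png",im)
c=np.linalg.inv(T)@[.571,-.336,.076,1]; print("expect",(K@c[:3]/c[2])[:2])
E
```

```text
S [584.4 201.9  82.5] F [583.1 201.2  90.5]
ink [ 0.73675683 -0.25648927  0.125     ] [ 0.72090405 -0.33112578  0.125     ] [ 0.68721437 -0.4017742   0.125     ]
[ 0.55770413 -0.33742793  0.23863845] 7.05
expect [322.89191008 198.26003153]
```

View pics/w5.png

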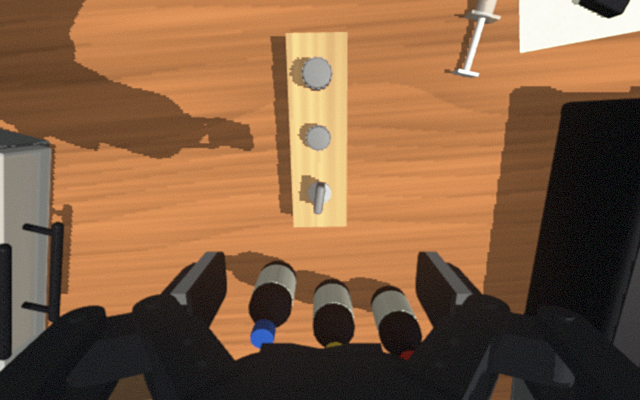

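The wing screw stands at pixel (320,197), its wing nearly along image vertical (world x). The round-headed screws are at (317,137) and (316,72), and the bottles are clear of the grasp.

```bash
python3 - <<'E'
from hole import *
f=np.load("w5.npz"); im,d,K,T=[f[k] for k in("im","d","K","T")]
P=cloud(d,K,T); z=P[...,2]; s=np.zeros(z.shape,bool); s[170:225,298:342]=1
zt=np.percentile(z[s&(z>.055)&(z<.1)],90); print("wing top",zt, "block",np.median(z[210:225,300:312]))
m=s&(z>.065)&(z<.1); w=P[m][:,:2]*1000; print(m.sum(),w.mean(0),w.min(0),w.max(0))
ys,xs=np.where(m); w=np.array([ray(K,T,x,y,zt)[:2] for x,y in zip(xs,ys)])*1000
ev,V=np.linalg.eigh(np.cov(w.T)); v=V[:,1]*np.sign(V[0,1]); print(w.mean(0),np.degrees(np.arctan2(v[1],v[0])),np.sqrt(12*ev),cv2.minAreaRect(w.astype(np.float32)))
# two-view height: wing in top camera
t=np.load("top0.npz"); hz=ray(t["K"],t["T"],450.0,202.6,0); 
def tri(c1,r1,c2,r2):
    r1,r2=r1/np.linalg.norm(r1),r2/np.linalg.norm(r2); A=np.c_[r1,-r2]; s=np.linalg.lstsq(A,c2-c1,rcond=None)[0]; return c1+s[0]*r1,c2+s[1]*r2
c1=T[:3,3]; r1=T[:3,:3]@np.linalg.solve(K,[xs.mean(),ys.mean(),1]); c2=t["T"][:3,3]; r2=hz-c2
print(tri(c1,r1,c2,r2),xs.mean(),ys.mean())
E
```

```text
wing top 0.07567741893368214 block 0.03924382043558783
268 [ 571.71181924 -340.31881939] [ 558.0939353  -347.05914869] [ 587.93976418 -334.02279784]
[ 571.34151015 -340.28232833] -11.765442635702673 [ 9.04271855 29.97558631] ((571.528564453125, -340.4396667480469), (9.421757698059082, 31.07274627685547), 78.86502075195312)
(array([ 0.57523426, -0.34065527,  0.06049423]), array([ 0.57221604, -0.33976986,  0.05968584])) 318.6231343283582 198.76865671641792
```

Request:
move_arm:
  plan: "6 -1 -30 0 0 -4; 14 -2.5 -65 0 0 -7.2; 14 -2.5 -100 0 0 -7.2; 14 -2.5 -135 0 0 -7.2; 14 -2.5 -160 0 0 -7.2; 14 -2.5 -180 0 0 -7.2; 14 -2.5 -188 0 0 -7.2; 14 -2.5 -191 0 0 -7.2; 14 -2.5 -191 0 0 -7.2; 14 -2.5 -191 0 0 -7.2"

```text
time_s: 7.93
tool_pos: [0.5731, -0.339, 0.05]
tcp_rot: [0.099, 0.995, -0.001, 0.001]
ft_force: [-0.1, -0.4, 0.5]
gripper_width: 1.003
grip_force: 0.0
```

```bash
python3 - <<'E'
from hole import *
o=env.get_obs(); print(o["tool_pos"],o["tcp_rot"],o["time_s"],o["joint_pos"])
im,d,K,T=cam("wrist"); np.savez("w6.npz",im=im,d=d,K=K,T=T)
P=cloud(d,K,T); z=P[...,2]; c=np.linalg.inv(T)@[.5715,-.340,.07,1]; u,v=(K@c[:3]/c[2])[:2]; print(u,v)
u,v=int(u),int(v); s=np.zeros(z.shape,bool); s[v-60:v+60,u-40:u+40]=1
m=s&(z>.068)&(z<.082); ys,xs=np.where(m); w=np.array([ray(K,T,x,y,.076)[:2] for x,y in zip(xs,ys)])*1000
print(m.sum(),cv2.minAreaRect(w.astype(np.float32)),xs.min(),xs.max(),ys.min(),ys.max(),w.mean(0))
E
```

```text
[ 0.57312194 -0.33896536  0.05001268] [ 9.88888042e-02  9.95097612e-01 -5.13559963e-04  1.21811877e-03] 7.9333 [-5.34145106e-01  6.09277721e-01 -6.04591033e-02  8.98417321e-01
  9.54407023e-05 -3.36043426e-01]
317.13179701259395 273.5075471976728
1452 ((570.1990356445312, -339.5892333984375), (9.16832447052002, 31.075143814086914), 77.90061950683594) 306 329 242 311 [ 569.90922334 -339.59388531]
```

Request:
move_arm:
  plan: "-3 -0.6 -3 0 0 0; -3 -0.6 -3 0 0 0; -3 -0.6 -3 0 0 0"

```text
time_s: 8.23
tool_pos: [0.5688, -0.3398, 0.0459]
tcp_rot: [0.1, 0.995, -0.0, 0.0]
ft_force: [-0.2, 0.6, -0.6]
gripper_width: 1.001
grip_force: 0.0
```

Request:
move_arm:
  plan: "0 0 0 0 0 0; 0 0 0 0 0 0; 0 0 0 0 0 0; 0 0 0 0 0 0; 0 0 0 0 0 0; 0 0 0 0 0 0; 0 0 0 0 0 0; 0 0 0 0 0 0"
  grip: 255
  newtons: 80

```text
time_s: 8.9
tool_pos: [0.569, -0.3396, 0.0454]
tcp_rot: [0.099, 0.995, -0.0, 0.0]
ft_force: [0.2, -0.3, 1.3]
gripper_width: 0.096
grip_force: 77.9
```

Request:
move_arm:
  plan: "0 0 15 0 0 0; 0 0 45 0 0 0; 0 0 80 0 0 0; 0 0 115 0 0 0; 0 0 150 0 0 0; 0 10 180 0 0 0; 0 35 200 0 0 0; 0 70 200 0 0 -4; 2 105 200 0 0 -8; 3 140 200 0 0 -12"

```text
time_s: 9.73
tool_pos: [0.572, -0.1986, 0.2458]
tcp_rot: [0.205, 0.979, 0.0, 0.001]
ft_force: [1.0, 0.3, -1.1]
gripper_width: 0.088
grip_force: 78.5
```

Request:
move_arm:
  plan: "1 37 0 0 0 0; 3 74 0 0 0 -4; 4 111 0 0 0 -4.5; 5 148 0 0 0 -4.5; 6 185 0 0 0 -4.5; 7 222 0 0 0 -4.5; 8 259 0 0 0 -4.5; 9 296 0 0 0 -4.5; 10 333 0 0 0 -4.5; 11 370 0 0 0 -4.5"

```text
time_s: 10.57
tool_pos: [0.5824, 0.1723, 0.2452]
tcp_rot: [0.241, 0.971, -0.0, -0.0]
ft_force: [0.8, -0.9, -0.3]
gripper_width: 0.093
grip_force: 78.5
```

Request:
move_arm:
  plan: "1 20 0 0 0 0; 1 30 -5 0 0 0; 1 32 -30 0 0 0; 1 32 -60 0 0 0; 1 32 -85 0 0 0; 1 32 -90 0 0 0; 1 32 -90 0 0 0; 1 32 -90 0 0 0"

```text
time_s: 11.23
tool_pos: [0.5842, 0.2018, 0.1559]
tcp_rot: [0.241, 0.97, -0.0, 0.0]
ft_force: [0.2, -0.5, -0.1]
gripper_width: 0.093
grip_force: 78.5
```

```bash
python3 - <<'E'
from hole import *
o=env.get_obs(); print(o["tool_pos"],o["tcp_rot"],o["time_s"],o["ft_force"],o["gripper_width"])
im,d,K,T=cam("wrist"); np.savez("w7.npz",im=im,d=d,K=K,T=T)
p=o["tool_pos"]; c=np.linalg.inv(T)@[*p,1]; u,v=(K@c[:3]/c[2])[:2].astype(int); print(u,v)
cv2.imwrite("pics/w7.png",cv2.resize(im[v-70:v+70,u-90:u+90],None,fx=4,fy=4,interpolation=cv2.INTER_CUBIC))
c=np.linalg.inv(T)@[.5844,.2016,.0905,1]; print((K@c[:3]/c[2])[:2])
E
```

```text
[0.58415354 0.20184722 0.15590894] [ 2.41479037e-01  9.70406026e-01 -6.44621758e-05  1.26218932e-04] 11.2333 [ 0.15718867 -0.46865068 -0.13448344] 0.092685158571546
319 256
[319.89923514 215.99753122]
```

View pics/w7.png

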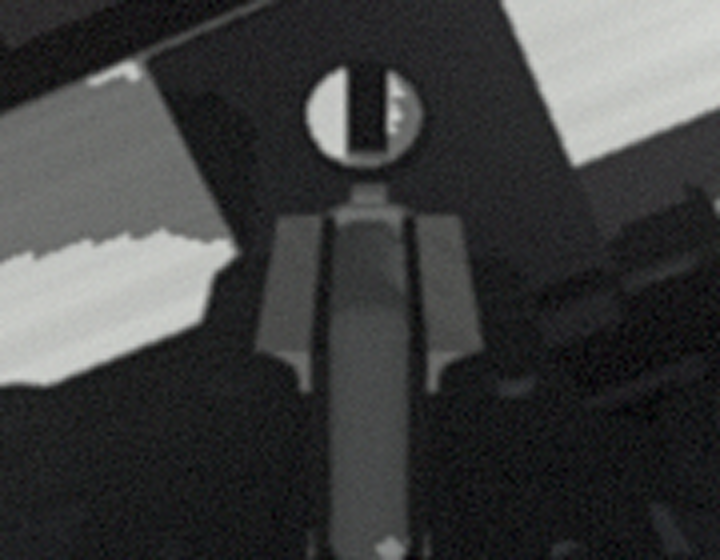

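The picture shows the slot upright at crop (366,115), in line with the wing between the fingers at (368,300). The flange isn't visible where I expected it, so I'll check the grip numerically with depth.

```bash
python3 - <<'E'
from hole import *
f=np.load("w7.npz"); im,d,K,T=[f[k] for k in("im","d","K","T")]
P=cloud(d,K,T); o=env.get_obs(); Rm=R.from_quat(o["tcp_rot"]).as_matrix()
Q=(P-o["tool_pos"])@Rm*1000
for v in range(222,300,3): print(v,"gray",im[v,321].mean().round(0),"tool",Q[v,321].round(1),"|",Q[v,306].round(0),Q[v,336].round(0))
E
```

```text
222 gray 26.0 tool [-19.3  -0.2 111.1] | [ -5. -11.  68.] [-4. 10. 67.]
225 gray 89.0 tool [-9.3 -0.2 75.2] | [ -7. -11.  67.] [-7. 10. 68.]
228 gray 37.0 tool [-9.9 -0.2 70.4] | [ -8. -11.  66.] [-8. 10. 66.]
231 gray 41.0 tool [-11.5  -0.2  68.6] | [-11. -11.  67.] [-11.  10.  67.]
234 gray 86.0 tool [ 4.3 -0.2 21.6] | [-13. -11.  67.] [-13.  10.  67.]
237 gray 85.0 tool [ 9.2 -0.1  4.6] | [-15. -11.  67.] [-15.  10.  67.]
240 gray 90.0 tool [ 7.8 -0.1  4. ] | [11. -7. -3.] [11.  7. -3.]
243 gray 55.0 tool [11.6 -0.1 -8.9] | [11. -7. -7.] [11.  7. -7.]
246 gray 60.0 tool [ 11.6  -0.1 -12.2] | [ 11.  -7. -11.] [10.  7. -9.]
249 gray 62.0 tool [ 11.2  -0.1 -14.5] | [ 11.  -7. -13.] [ 11.   6. -15.]
252 gray 58.0 tool [ 11.2  -0.1 -17.8] | [ 11.  -6. -17.] [ 11.   6. -17.]
255 gray 53.0 tool [ 11.4  -0.1 -21.1] | [ 11.  -6. -20.] [ 11.   6. -20.]
258 gray 51.0 tool [ 10.9  -0.1 -22.9] | [ 11.  -6. -22.] [ 11.   6. -23.]
261 gray 56.0 tool [ 11.3  -0.1 -26.4] | [ 11.  -6. -26.] [ 11.   6. -26.]
264 gray 67.0 tool [ 10.4  -0.1 -27.4] | [ 11.  -6. -28.] [ 11.   6. -29.]
267 gray 73.0 tool [  9.3  -0.1 -27.6] | [ 11.  -6. -30.] [ 11.   6. -30.]
270 gray 69.0 tool [  8.5  -0.1 -28.6] | [ 11.  -6. -33.] [ 10.   6. -32.]
273 gray 69.0 tool [  7.   -0.1 -28.3] | [ 10.  -6. -35.] [ 11.   5. -35.]
276 gray 75.0 tool [  6.6  -0.1 -29.9] | [ 10.  -6. -36.] [ 10.   5. -36.]
279 gray 71.0 tool [  5.3  -0.1 -29.9] | [  8.  -6. -35.] [  8.   5. -36.]
282 gray 73.0 tool [  3.   -0.1 -28.1] | [  8.  -6. -36.] [  8.   5. -36.]
285 gray 75.0 tool [  1.6  -0.1 -28. ] | [  6.  -6. -35.] [  7.   5. -37.]
288 gray 73.0 tool [  1.2  -0.1 -29.6] | [  4.  -6. -35.] [  7.   5. -39.]
291 gray 75.0 tool [ -0.7  -0.1 -28.6] | [  3.  -6. -36.] [  7.   5. -41.]
294 gray 73.0 tool [ -2.1  -0.1 -28.5] | [  2.  -6. -36.] [  6.   5. -42.]
297 gray 74.0 tool [ -2.9  -0.1 -29.4] | [  1.  -6. -36.] [  5.   5. -41.]
```

```bash
python3 - <<'E'
from hole import *
f=np.load("w7.npz"); im,d,K,T=[f[k] for k in("im","d","K","T")]
o=env.get_obs(); p=o["tool_pos"]; print(p); Rm=R.from_quat(o["tcp_rot"]).as_matrix()
q=lambda x,y,z:((ray(K,T,319-90+x/4-.375,256-70+y/4-.375,z)-p)@Rm*1000).round(1)
print("F",q(364,115,.0905),"rims",q(364,62,.0905),q(364,168,.0905),q(305,115,.0905),q(423,115,.0905))
print("slot",q(366,65,.0825),q(366,152,.0825),q(347,110,.0825),q(387,110,.0825))
g=im[196:234,300:342].mean(2); 
print(im[200:232,321].mean(1).round(0)); print(im[214,300:342].mean(1).round(0))
E
```

```text
[0.58492945 0.20224654 0.1568791 ]
F [ 1.4 -1.1 66.4] rims [10.8 -1.1 66.4] [-8.2 -1.1 66.4] [  1.5 -11.2  66.4] [ 1.4  9.  66.4]
slot [ 8.1 -0.8 74.4] [-8.  -0.8 74.4] [-0.1 -4.2 74.4] [-0.1  2.9 74.4]
[ 33.  28.  24.  26.  29.  32.  25.  22.  27.  28.  30.  28.  20.  31.
  28.  18.  23.  29.  22.  30.  28.  23.  26.  44.  72.  89. 101.  77.
  37.  20.  30.  41.]
[ 41.  38.  33.  32.  33.  89. 166. 191. 197. 194. 192. 194. 194. 196.
 190. 129.  52.  20.  29.  31.  25.  28.  28.  26.  19.  78. 166. 194.
 181. 139. 110. 102. 108. 106.  74.  40.  35.  36.  39.  45.  38.  38.]
```

Request:
move_arm:
  plan: "-2 0.6 -10 0 0 0; -3.9 1.2 -22 0 0 0; -3.9 1.2 -32 0 0 0; -3.9 1.2 -36 0 0 0; -3.9 1.2 -38 0 0 0; -3.9 1.2 -40 0 0 0; -3.9 1.2 -42 0 0 0; -3.9 1.2 -43 0 0 0; -3.9 1.2 -43 0 0 0"

```text
time_s: 12.03
tool_pos: [0.5801, 0.2037, 0.1124]
tcp_rot: [0.241, 0.971, 0.0, 0.0]
ft_force: [0.6, -0.8, -0.5]
gripper_width: 0.097
grip_force: 78.5
```

Request:
move_arm:
  plan: "0 0 -1 0 0 0; 0 0 -2 0 0 0; 0 0 -3 0 0 0; 0 0 -4 0 0 0; 0 0 -5 0 0 0; 0 0 -6 0 0 0; 0 0 -7 0 0 0; 0 0 -7 0 0 0"

```text
time_s: 12.7
tool_pos: [0.5798, 0.2036, 0.105]
tcp_rot: [0.241, 0.971, -0.0, -0.0]
ft_force: [0.4, -0.0, 0.4]
gripper_width: 0.091
grip_force: 78.5
```

Request:
move_arm:
  plan: "0 0 -1 0 0 0; 0 0 -2 0 0 0; 0 0 -3 0 0 0; 0 0 -4 0 0 0; 0 0 -5 0 0 0; 0 0 -5.5 0 0 0; 0 0 -6 0 0 0; 0 0 -6 0 0 0"

```text
time_s: 13.37
tool_pos: [0.5799, 0.2036, 0.0992]
tcp_rot: [0.241, 0.971, -0.0, -0.0]
ft_force: [-0.3, 0.5, 0.2]
gripper_width: 0.091
grip_force: 78.5
```

Request:
move_arm:
  plan: "0 0 -0.7 0 0 0; 0 0 -1.4 0 0 0; 0 0 -2 0 0 0; 0 0 -2.5 0 0 0; 0 0 -3 0 0 0; 0 0 -3 0 0 0"

```text
time_s: 13.87
tool_pos: [0.5799, 0.2037, 0.0962]
tcp_rot: [0.241, 0.971, -0.0, -0.0]
ft_force: [0.1, -0.7, 0.4]
gripper_width: 0.094
grip_force: 78.5
```

Request:
move_arm:
  plan: "0 0 -0.5 0 0 0; 0 0 -1 0 0 0; 0 0 -1.5 0 0 0; 0 0 -2 0 0 0; 0 0 -2 0 0 0"

```text
time_s: 14.28
tool_pos: [0.58, 0.2037, 0.0959]
tcp_rot: [0.241, 0.971, 0.0, 0.0]
ft_force: [-3.2, -0.0, 8.6]
gripper_width: 0.094
grip_force: 80.0
```

Request:
move_arm:
  plan: "0.05 0.1 0.5 0 0 -2; 0.2 0.35 0.5 0 0 -7; 0.4 0.65 0.5 0 0 -14; 0.7 0.95 0.5 0 0 -21; 1.05 1.2 0.5 0 0 -28; 1.4 1.4 0.5 0 0 -35; 1.4 1.4 0.5 0 0 -35"

```text
time_s: 14.87
tool_pos: [0.5823, 0.2053, 0.0959]
tcp_rot: [0.523, 0.853, 0.001, 0.001]
ft_force: [0.0, -0.9, 5.3]
gripper_width: 0.094
grip_force: 79.3
```

```bash
python3 - <<'E'
from hole import *
o=env.get_obs(); print(o["tool_pos"],o["moment"],o["ft_force"],o["joint_pos"],np.degrees(2*np.arctan2(o["tcp_rot"][1],o["tcp_rot"][0])))
E
```

```text
[0.58226682 0.20531525 0.09585576] [ 0.01175471  0.11887048 -0.03138397] [ 2.83191939e-03 -9.23437690e-01  5.31015056e+00] [ 3.39042498e-01  4.95698705e-01 -1.38940238e-01  9.33916323e-01
 -7.92630750e-05  1.43882879e+00] 116.98688192511224
```

Request:
move_arm:
  plan: "0.35 0.15 0 0 0 -7; 0.75 0.3 0 0 0 -14; 1.15 0.35 0 0 0 -21; 1.55 0.35 0 0 0 -28; 1.95 0.3 0 0 0 -35; 2.3 0.25 0 0 0 -41; 2.5 0.2 0 0 0 -45; 2.7 0.1 0 0 0 -48; 2.7 0.1 0 0 0 -48"

```text
time_s: 15.62
tool_pos: [0.585, 0.2055, 0.0958]
tcp_rot: [0.823, 0.568, 0.001, 0.0]
ft_force: [-0.3, 0.5, 4.7]
gripper_width: 0.088
grip_force: 79.4
```

```bash
python3 - <<'E'
from hole import *
o=env.get_obs(); print(o["tool_pos"],o["moment"],o["ft_force"],o["joint_pos"][5],np.degrees(2*np.arctan2(o["tcp_rot"][1],o["tcp_rot"][0])))
E
```

```text
[0.58497014 0.2055429  0.09583963] [ 0.032341    0.07426056 -0.00927956] [-0.27983162  0.48361719  4.68887289] 2.2715841737997122 69.2028836728345
```

Request:
move_arm:
  plan: "0.1 0 0 0 0 -2; 0.2 -0.1 0 0 0 -4; 0.3 -0.1 0 0 0 -6; 0.4 -0.2 0 0 0 -8; 0.5 -0.2 0 0 0 -9; 0.5 -0.2 0 0 0 -9"

```text
time_s: 16.12
tool_pos: [0.5855, 0.2053, 0.0959]
tcp_rot: [0.865, 0.502, 0.001, 0.0]
ft_force: [0.7, 0.4, 5.1]
gripper_width: 0.087
grip_force: 79.4
```

```bash
python3 - <<'E'
from hole import *
o=env.get_obs(); print(o["tool_pos"],o["moment"],o["ft_force"],o["joint_pos"][5],np.degrees(2*np.arctan2(o["tcp_rot"][1],o["tcp_rot"][0])))
E
```

```text
[0.58547469 0.20533547 0.09589096] [-0.04527226  0.1062255  -0.04144812] [0.72985608 0.36914135 5.14276726] 2.4269280008928753 60.26977321192154
```

Request:
move_arm:
  plan: "0 0 0 0 0 -1; 0.1 -0.1 0 0 0 -2; 0.2 -0.1 0 0 0 -3; 0.2 -0.1 0 0 0 -4; 0.3 -0.2 0 0 0 -5; 0.3 -0.2 0 0 0 -5"

```text
time_s: 16.62
tool_pos: [0.5859, 0.2049, 0.0959]
tcp_rot: [0.886, 0.464, 0.001, 0.0]
ft_force: [0.5, -0.7, 5.3]
gripper_width: 0.094
grip_force: 79.4
```

```bash
python3 - <<'E'
from hole import *
o=env.get_obs(); print(o["tool_pos"],o["moment"],o["ft_force"],o["joint_pos"][5],np.degrees(2*np.arctan2(o["tcp_rot"][1],o["tcp_rot"][0])))
E
```

```text
[0.5859396  0.20491289 0.09586808] [-0.12531034 -0.00622405  0.06335893] [ 0.53127601 -0.65719491  5.26968046] 2.51362420835004 55.26752293342456
```

Request:
move_arm:
  plan: "0 0 0 0 0 -1; 0.1 -0.1 0 0 0 -2; 0.2 -0.1 0 0 0 -3; 0.2 -0.2 0 0 0 -4; 0.2 -0.2 0 0 0 -4"

```text
time_s: 17.03
tool_pos: [0.5862, 0.2048, 0.0959]
tcp_rot: [0.901, 0.433, 0.001, 0.0]
ft_force: [-0.5, -0.5, 5.3]
gripper_width: 0.094
grip_force: 79.4
```

```bash
python3 - <<'E'
from hole import *
o=env.get_obs(); print(o["tool_pos"],o["moment"],o["ft_force"],o["joint_pos"][5],np.degrees(2*np.arctan2(o["tcp_rot"][1],o["tcp_rot"][0])))
E
```

```text
[0.58615326 0.20475842 0.09588071] [-0.11293132  0.00623793  0.12157317] [-0.45753644 -0.45930822  5.32285779] 2.582653130556066 51.29217191768325
```

Request:
move_arm:
  plan: "0 0 0 0 0 -1; 0.1 -0.1 0 0 0 -2; 0.2 -0.1 0 0 0 -3; 0.2 -0.2 0 0 0 -4; 0.2 -0.2 0 0 0 -4"

```text
time_s: 17.45
tool_pos: [0.5863, 0.2046, 0.0959]
tcp_rot: [0.916, 0.401, 0.001, 0.0]
ft_force: [0.2, -0.2, 4.9]
gripper_width: 0.093
grip_force: 79.4
```

```bash
python3 - <<'E'
from hole import *
o=env.get_obs(); print(o["tool_pos"],o["moment"],o["ft_force"],o["joint_pos"][5],np.degrees(2*np.arctan2(o["tcp_rot"][1],o["tcp_rot"][0])),o["gripper_width"])
im,d,K,T=cam("wrist"); np.savez("w8.npz",im=im,d=d,K=K,T=T)
P=cloud(d,K,T); Q=(P-o["tool_pos"])@R.from_quat(o["tcp_rot"]).as_matrix()*1000
m=(Q[...,2]>-33)&(Q[...,2]<-25)&(abs(Q[...,0])<25)&(abs(Q[...,1])<9)
g=im.mean(2); ys,xs=np.where(m); print(xs.min(),xs.max(),ys.min(),ys.max(),m.sum())
rect=cv2.minAreaRect(Q[m][:,:2].astype(np.float32)); print(rect)
E
```

```text
[0.58629657 0.20462215 0.09586584] [-0.07035904  0.03404642  0.23563127] [ 0.15999848 -0.22533006  4.94760562] 2.6517444318980443 47.31284864262018 0.09306601708892677
296 342 259 327 1572
((-2.1079835891723633, 1.1850557327270508), (17.866952896118164, 30.015138626098633), 85.14781951904297)
```

Request:
move_arm:
  plan: "0 0 0 0 0 -1; 0.1 -0.1 0 0 0 -2; 0.2 -0.1 0 0 0 -3; 0.2 -0.2 0 0 0 -4; 0.2 -0.2 0 0 0 -4; 0.2 -0.2 0 0 0 -4"

```text
time_s: 18.0
tool_pos: [0.5864, 0.2045, 0.0959]
tcp_rot: [0.929, 0.369, 0.001, 0.0]
ft_force: [0.2, -0.4, 5.0]
gripper_width: 0.09
grip_force: 79.4
```

```bash
python3 - <<'E'
from hole import *
o=env.get_obs(); print(o["tool_pos"],o["moment"],o["ft_force"],o["joint_pos"][5],np.degrees(2*np.arctan2(o["tcp_rot"][1],o["tcp_rot"][0])),o["gripper_width"])
E
```

```text
[0.58643149 0.2045384  0.09591079] [-0.04254927  0.04237992  0.39368152] [ 0.2166694  -0.42373126  4.9513806 ] 2.720337012412791 43.367580274807004 0.09037340749214288
```

Request:
move_arm:
  plan: "-0.2 0.1 0 0 0 3; -0.3 0.2 0 0 0 6; -0.4 0.3 0 0 0 8; -0.4 0.3 0 0 0 8; -0.4 0.3 0 0 0 8"

```text
time_s: 18.42
tool_pos: [0.5861, 0.2048, 0.0959]
tcp_rot: [0.901, 0.433, 0.001, 0.0]
ft_force: [-0.1, -0.9, 5.5]
gripper_width: 0.09
grip_force: 79.4
```

```bash
python3 - <<'E'
from hole import *
o=env.get_obs(); print(o["tool_pos"],o["moment"],o["ft_force"])
E
```

```text
[0.58614378 0.20475229 0.0958655 ] [-0.08408112 -0.0237923   0.13910983] [-0.13382558 -0.88808685  5.49927658]
```

Elastic, with the screw still held against its stop. I'll release with a small opening because the carriage box is close.

Request:
move_arm:
  plan: "0 0 0 0 0 1; 0 0 0 0 0 1; 0 0 0 0 0 1; 0 0 0 0 0 1; 0 0 0 0 0 1; 0 0 0 0 0 1"
  grip: 185

```text
time_s: 18.92
tool_pos: [0.5849, 0.2044, 0.0946]
tcp_rot: [0.898, 0.439, -0.0, -0.0]
ft_force: [0.3, 0.8, -0.2]
gripper_width: 0.277
grip_force: 0.0
```

Request:
move_arm:
  plan: "0 0 5 0 0 0; 0 0 15 0 0 0; 0 0 30 0 0 0; 0 0 60 0 0 0; 0 0 95 0 0 0; 0 0 130 0 0 0; 0 0 155 0 0 0; 0 0 160 0 0 0; 0 0 160 0 0 0; 0 0 160 0 0 0"

```text
time_s: 19.75
tool_pos: [0.585, 0.2045, 0.255]
tcp_rot: [0.898, 0.439, 0.0, 0.0]
ft_force: [-0.4, 0.0, -1.1]
gripper_width: 0.274
grip_force: 0.0
```

```bash
python3 - <<'E'
from hole import *
o=env.get_obs(); print(o["tool_pos"],o["ft_force"],o["gripper_width"])
im,d,K,T=cam("wrist"); np.savez("w9.npz",im=im,d=d,K=K,T=T)
P=cloud(d,K,T); c=np.linalg.inv(T)@[.5846,.2015,.11,1]; u,v=(K@c[:3]/c[2])[:2].astype(int); print(u,v)
near=np.hypot(P[...,0]-.5846,P[...,1]-.2015)<.03
m=near&(P[...,2]>.115)&(P[...,2]<.16); w=P[m]*1000
print("wing top z",np.percentile(w[:,2],80),m.sum(),cv2.minAreaRect(w[:,:2].astype(np.float32)),w.mean(0))
cv2.imwrite("pics/w9.png",cv2.resize(im[max(v-75,0):v+75,u-100:u+100],None,fx=3.8,fy=3.8,interpolation=cv2.INTER_CUBIC))
E
```

```text
[0.58503651 0.20447115 0.25500741] [-0.44440473  0.00372077 -1.07140109] 0.27385405457771345
321 193
wing top z 125.8088819958047 338 ((585.3635864257812, 202.77011108398438), (29.64028549194336, 9.736176490783691), 57.240745544433594) [585.79721123 203.49832795 124.67172572]
```

View pics/w9.png

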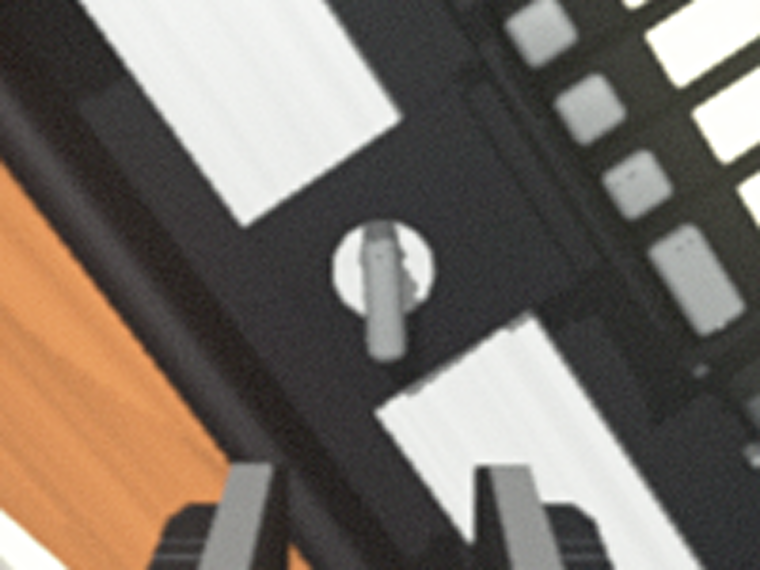

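The screw stands on the foot with its flange flush at crop (383,270), and the wing top at 126 mm means it is fully down. The wing is turned about 94° from the slot, against its stop, and the gripper is clear.

```bash
python3 -c "
from station import env
print(env.close_job())"
```

```text
the job is handed in; nothing more can be done
None
```

The carriage is locked and the job is handed in: the foot hole sits over the rail hole (within about 1 mm), and the transport screw is fully down on the foot and turned clockwise against its stop; robot time was about 20 s of the 72 s allowed, and the verdict wasn't shown.

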